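# Get the low tin out from behind the laundry containers

## Robot

A 6-joint arm with a two-finger parallel gripper is mounted at the origin on the work surface. World frame = base frame: x ahead of the robot, y to its left, z up, the work surface at z = 0. Lengths are in m, angles in rad, forces in N, time in s.
With the tool pointing down it reaches from about 0.275 to 0.725 m from the base axis. Payload 15.9 kg.
Tool frame: the origin (TCP) lies on the mounting face of the last link; the fingertips stand 173 mm ahead of it and the grasp point (between the pads) lies 155 mm ahead of it (manip.nose_length is the distance from the TCP to the fingertips, in m); z points along the fingers, y is the line along which they close (so a half turn about z gives the same grasp; the last joint's range is limited). The gripper opens to 85 mm and grips with 20 to 120 N. Pads are 22 mm wide; open, the fingers measure 114 mm over their backs; the gripper's body (76 mm by 85 mm) begins 54 mm behind the grasp point. The pads swing forward as they close: fully open they stand 13 mm farther back than shut.
Start: joints at [-1.164, 0.213, -0.034, 1.323, 0, 1.571], TCP at [0.198, -0.459, 0.405] pointing down, gripper open.
Joint ranges: [-2.98, 2.98], [-0.74, 1.72], [-1.14, 1.35], [-2.1, 2.04], [-1.57, 1.44], [-3.14, 3.14]. Speed limits (rad/s): [1.89, 1.89, 2.39, 2.57, 3.14, 3.14].

## Interface

Orientations are given as a 3x3 rotation matrix whose columns are the frame's x, y, z axes.
In Python, from plant import manip gives the robot as it stands.
- The arm moves only by the shell command python3 -m handwheel [FORCE], which reads ROWS from standard input. ROWS is a JSON list of rows, 1 to 5 of them, each an object with the fields jaw (the finger opening in m), tx, ty, tz (the shift in a scale on which 1.0 is 1 m), rz (a turn about the tool's z in normalised numbers (1 is pi rad)); a field left out counts as zero (the opening has to be given); each row is the pose to reach, as a shift and turn from the pose commanded when the command began, along the tool's axes at that moment; what a row does not reach only later rows make up. A row lasts 1/8 s, in which the tool goes at most 0.0625 m and 0.188 rad, less where a joint would pass 70% of its speed; a pose out of reach is approached as far as the arm can. The fingers move at their own pace and stop on an object; FORCE is the grip in N (left out, the last holds). Time passes only in rows, so rows that do not move let the fingers close. It prints the time, the measured TCP pose, the force, the opening and the grip force at its end. A shift or turn number past 1, either way, is cut back to 1. Input that does not fit is refused with a message, and nothing moves.
- manip.state(): the state, without advancing time (a new reading comes with each control period).
- manip.capture(name): name is "scene" or "top" or "wrist"; returns a dict with "frame" (420x560x3 uint8, blue, green, red), "fx", "fy", "cx", "cy" (pixels), "k1" (the pictures are not rectified: a ray, as slopes to the right and down, at radius r is drawn at 1 + k1 r^2 times it, then the intrinsics apply), "extrinsics" (4x4, takes a point from world to camera coordinates). Camera axes: x right, y up, looking along -z (the intrinsics and any distortion apply to the point x, -y, -z); pixel columns grow to the right and rows downward; lengths in m; the calibration is good to about 2 mm. A picture is of the moment at which its call begins. There is no depth.
- manip.job_done(): hands the job in; it is judged then, once.
The state is a dict: "time": time; "joint_positions": joint angles; "dq": joint speeds; "effort": joint torques, N m; "tcp_pos": TCP position; "orientation": TCP orientation; "contact_force": force on the tool from outside, world axes, zero at the start; "wrist_torque": the same for the moment, N m; "finger_gap": finger opening in m; "finger_force": force on a finger pad.
Only numpy, scipy, OpenCV 4.12 (cv2) and the standard library are available. Lean on these libraries where they do the work, as an engineer would, in place of code of your own. Each camera call takes 0.05 s, during which the arm holds its last target. There are 200 camera calls.

## Task

The low stain-remover tin on the wooden tray is hemmed in by three tall containers. First stand all three containers upright on the cork mat, then set the low tin flat in the middle of the round white dish, and only then put each container back, upright, in the place where it stood on the tray. Keep everything you carry upright, and leave the soap, the clothes peg and the mug where they are.

Things in the scene. Friction and masses are not known exactly. Their poses are not given: they have to be found in the camera images.
- canister: loose round brushed-steel canister, 63 mm diameter at its widest (62 mm body), straight sides up to 100 mm, small dark knob on its lid (16 mm wide) up to 120 mm; about 0.35 kg. Origin: centre of its underside, z up. Starts upright on the tray
- square_tin: loose square grey tin with an aluminium lid, 57 x 57 mm, 108 mm tall, straight sides; about 0.3 kg. Origin: centre of its underside; x and y square to its side faces, within about 6 degrees of parallel to the tray's axes at the start. Starts upright on the tray
- jar: loose round white ceramic jar, 58 mm diameter, straight sides up to 98 mm, narrower flat wooden lid (42 mm) up to 116 mm; about 0.4 kg. Origin: centre of its underside, z up. Starts upright on the tray
- low_tin: loose low round metal tin, 52 mm diameter, 38 mm tall, about 0.12 kg. Origin: centre of its underside, z up. Starts flat on the tray, the tall containers 10 to 16 mm from it on its robot side, left and right; nothing stands on its far side
- tray: fixed wooden tray, 170 mm (x) by 240 mm (y), floor 6 mm above the counter, rim 5 mm wide and 14 mm above the counter. Origin: centre of its underside, x away from the robot, turned up to 12 degrees. Tall containers start with centres at tray (x, y) = (-35, 0), (35, 68) and (35, -68) mm, which one where changes; the low tin at (35, 0) mm
- mat: fixed rectangular cork mat lying on the counter on the left or right of the tray, 290 mm long (its x, roughly away from the robot) by 120 mm wide (its y), 4 mm thick. Origin: centre of its underside. Empty at the start
- dish: fixed round shallow white dish on the other side of the tray, 100 mm outside diameter, flat floor about 80 mm wide and 4 mm above the counter, sloping rim up to 9 mm above the counter. Origin: centre of its underside. Empty at the start
- soap: bystander: bar of cream soap, 78 x 50 x 26 mm, loose, on the counter between robot and tray. Origin: centre of its underside. Leave alone
- peg: bystander: wooden clothes peg, 75 x 12 x 15 mm, loose, lying on the counter between robot and tray. Origin: its middle, at counter height. Leave alone
- mug: bystander: blue mug, 76 mm diameter, 85 mm tall, handle at its +y, loose, standing beyond the tray. Origin: centre of its underside. Leave alone
Things that resemble listed ones, but are neither listed nor needed, are in the scene too. Leave any pink or turquoise look-alike of the canister alone.

How it is judged:
By the outcome, as a careful person would: the job done as asked, in the order asked, and still so for the second after the job is handed in, with the robot touching nothing.
It also fails if it takes over 147 s, if anything falls off the work surface, if the arm or the gripper's body presses on something with over 40 N, if the wrist force passes 120 N, or if a joint passes its speed limit or range.

## Working session

There is one attempt and no reset: what is moved stays moved. The work goes in short steps, Python scripts to look and compute and a shell command to move; the robot and the scene stay as the last step left them, time stands still between calls to the robot, and variables do not carry over. Pictures are saved under pics/ and viewed, at most 14 in all, crops included, and the job is handed in when it is done.

```bash
ls; mkdir -p pics; python3 - <<'E'
from plant import manip
import cv2,numpy as np
s=manip.state();print({k:np.round(v,3).tolist() for k,v in s.items()})
for n in("scene","top"):
    c=manip.capture(n);cv2.imwrite(f"pics/{n}0.png",c["frame"]);np.savez(f"{n}0.npz",**c)
    print(n,c["fx"],c["fy"],c["cx"],c["cy"],c["k1"],np.round(c["extrinsics"],3).tolist())
E
```

```text
pics
{'time': 0.0, 'joint_positions': [-1.164, 0.213, -0.035, 1.324, 0.0, 1.571], 'dq': [-0.002, 0.001, 0.0, -0.002, -0.001, -0.0], 'effort': [0.0, -68.616, 48.712, 0.018, 0.0, 0.0], 'tcp_pos': [0.198, -0.459, 0.404], 'orientation': [[0.918, 0.396, -0.0], [0.396, -0.918, 0.001], [0.0, -0.001, -1.0]], 'contact_force': [-0.294, 0.497, -0.237], 'wrist_torque': [0.035, -0.011, -0.061], 'finger_force': 0.0, 'finger_gap': 0.085}
scene 383.20173832527314 383.20173832527314 279.7673179733891 202.1256683627112 -0.10755167838803406 [[0.485, 0.875, -0.019, -0.3], [-0.614, 0.355, 0.705, 0.338], [0.623, -0.33, 0.709, -1.315], [0.0, 0.0, 0.0, 1.0]]
top 462.1127702805198 462.1127702805198 266.75547375846475 201.521418872255 0.035459759385444704 [[0.017, -0.999, -0.03, 0.008], [0.993, 0.014, 0.117, -0.617], [-0.117, -0.032, 0.993, -0.858], [0.0, 0.0, 0.0, 1.0]]
```

View pics/top0.png

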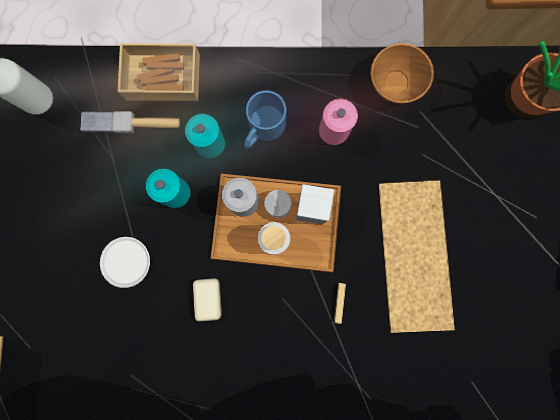

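View pics/scene0.png

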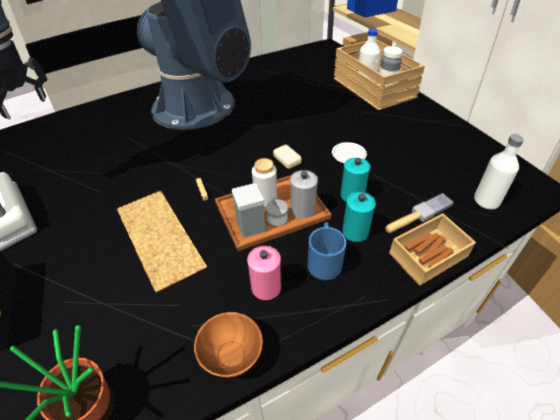

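The top view shows the tray at about (277,222) px. The canister is far-left (239,195), the square tin far-right (316,203), the jar near the robot (274,238) and the low tin at (278,203). The mat is on the right (417,257) and the dish on the left (125,262). A turquoise look-alike stands at (167,188), left of the tray. The scene view agrees.

```bash
cat > h.py <<'E'
import cv2,numpy as np
from plant import manip
def ray(c,uv):
    K=np.array([[c["fx"],0,c["cx"]],[0,c["fy"],c["cy"]],[0,0,1]],float)
    p=cv2.undistortPoints(np.array(uv,float).reshape(-1,1,2),K,np.array([c["k1"],0,0,0],float))[:,0]
    E=np.array(c["extrinsics"]);R,t=E[:3,:3],E[:3,3]
    d=np.c_[p[:,0],-p[:,1],-np.ones(len(p))]@R
    return -R.T@t,d
def plane(c,uv,z):
    o,d=ray(c,uv);return o+d*((z-o[2])/d[:,2])[:,None]
def tri(c1,u1,c2,u2):
    o1,d1=ray(c1,u1);o2,d2=ray(c2,u2);out=[]
    for a,b in zip(d1,d2):
        s=np.linalg.lstsq(np.c_[a,-b],o2-o1,rcond=None)[0]
        p,q=o1+s[0]*a,o2+s[1]*b;out.append([*((p+q)/2),np.linalg.norm(p-q)])
    return np.array(out)
def blobs(m,amin=20):
    n,l,s,ce=cv2.connectedComponentsWithStats(m.astype(np.uint8))
    return [(ce[i].round(1).tolist(),s[i].tolist()) for i in range(1,n) if s[i,4]>=amin]
def load(f): 
    z=np.load(f);return {k:z[k] for k in z.files}
E
python3 - <<'E'
from h import *
T=load("top0.npz");S=load("scene0.npz")
f=T["frame"];hsv=cv2.cvtColor(f,cv2.COLOR_BGR2HSV)
V=hsv[...,2]
n,l,s,ce=cv2.connectedComponentsWithStats((V>70).astype(np.uint8))
for nm,uv,z in(("tray",(230,240),.014),("mat",(417,257),.004),("dish",(125,262),.009),("soap",(206,300),.026),("peg",(340,303),.015)):
    m=(l==l[uv[1],uv[0]]).astype(np.uint8)
    cn=max(cv2.findContours(m,0,1)[0],key=cv2.contourArea)
    if nm=="dish": 
        e=cv2.fitEllipse(cn);print(nm,e,plane(T,[e[0]],z).round(4));continue
    h=cv2.convexHull(cn);w=plane(T,h[:,0].astype(float),z)[:,:2]
    r=cv2.minAreaRect((w*1000).astype(np.float32));print(nm,s[l[uv[1],uv[0]]],r)
a=cv2.resize(f[165:280,200:350],None,fx=5,fy=5,interpolation=2)
b=cv2.resize(S["frame"][150:250,210:340],None,fx=6,fy=6,interpolation=2)
cv2.imwrite("pics/a.png",a);cv2.imwrite("pics/b.png",b)
E
```

```text
tray [  211   173   131    99 10601] ((580.0819091796875, -0.0415191650390625), (242.48098754882812, 171.3037567138672), 84.76505279541016)
mat [ 379  180   76  153 9536] ((520.5643920898438, -273.6029968261719), (291.1081848144531, 122.28495788574219), 3.6857056617736816)
dish ((124.44316101074219, 261.86279296875), (49.24803161621094, 51.273956298828125), 28.082475662231445) [[0.4962 0.2976 0.009 ]]
soap [ 193  278   29   43 1104] ((428.1602478027344, 129.42860412597656), (78.34085083007812, 51.75902557373047), 5.42254114151001)
peg [334 283  12  41 315] ((425.81396484375, -124.80583953857422), (15.16781997680664, 76.46500396728516), 83.32423400878906)
```

View pics/a.png

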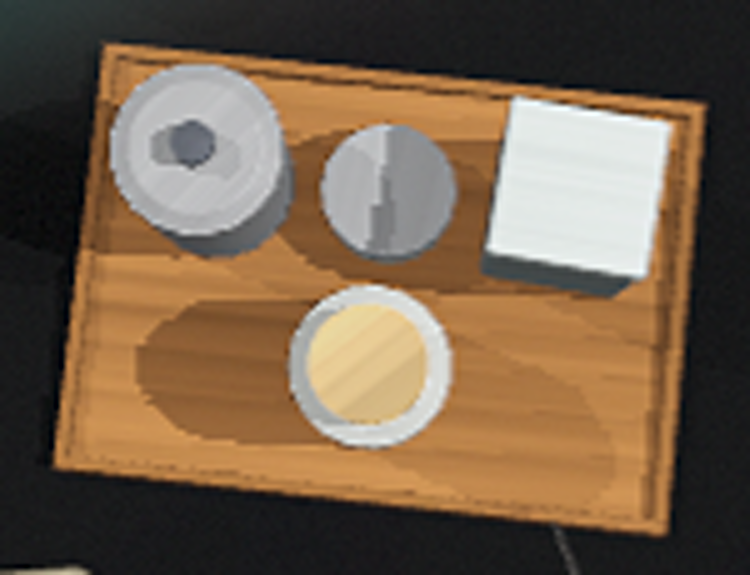

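View pics/b.png

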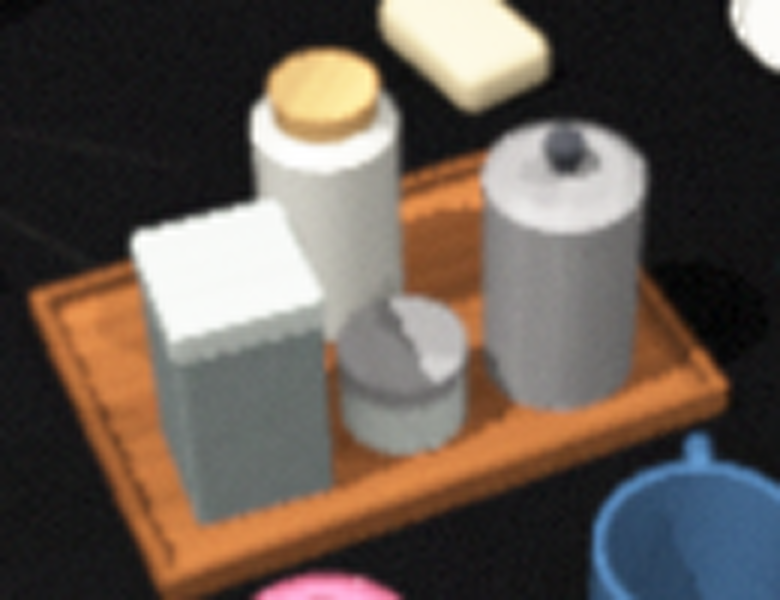

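The crops show the lid tops clearly. Top crop: jar lid (367,363), canister rim (197,150), low tin (388,192), square lid corners around (580,187). Scene crop: the matching faces. I'll triangulate them.

```bash
python3 - <<'E'
from h import *
T=load("top0.npz");S=load("scene0.npz")
A=lambda L:(np.array(L,float)+.5)/5-.5+[200,165]
B=lambda L:(np.array(L,float)+.5)/6-.5+[210,150]
n=["jarlid","canface","knob","sq1","sq2","sq3","sq4","low"]
a=A([(367,363),(197,150),(194,143),(513,97),(670,122),(645,278),(490,250),(388,192)])
b=B([(323,88),(565,177),(565,143),(132,237),(275,203),(322,297),(175,345),(402,346)])
# b order: match by trying both cyclic assignments
P=None
for k in range(4):
    for rev in(1,-1):
        bb=b.copy();q=np.roll(b[3:7][::rev],k,0);bb[3:7]=q
        t=tri(T,a,S,bb)
        if P is None or t[3:7,3].sum()<P[3:7,3].sum():P=t
th=np.radians(84.765-90);R=np.array([[np.cos(th),-np.sin(th)],[np.sin(th),np.cos(th)]])
c=np.array([.5801,0])
for i,(m,p) in enumerate(zip(n,P)):print(m,p.round(4),"tray",((p[:2]-c)@R*1000).round(1))
print("sq",P[3:7].mean(0).round(4),((P[3:7,:2].mean(0)-c)@R*1000).round(1))
w=plane(T,a[3:7],.108)[:,:2];print(w.round(4),w.mean(0),np.degrees(np.arctan2(*(w[1]-w[0])[::-1])),np.degrees(np.arctan2(*(w[3]-w[0])[::-1])))
for m,x,y in(("can",35,68),("sq",35,-68),("jar",-35,0),("low",35,0)):print(m,(R@[x/1e3,y/1e3]+c).round(4))
print("at text heights",plane(T,a[[0]],.122).round(4),plane(T,a[[1]],.106).round(4),plane(T,a[[7]],.044).round(4), plane(T,a[[2]],.126).round(4))
print("turq",plane(T,[(165,187)],.1).round(3),plane(T,[(204,135)],.1).round(3),"mug",plane(T,[(266,112)],.085).round(3))
r=manip.state();print(np.degrees(th))
E
```

```text
jarlid [0.5443 0.0016 0.1197 0.0027] tray [-35.8  -1.7]
canface [0.6205 0.0647 0.1038 0.0015] tray [34.3 68.1]
knob [0.6206 0.0641 0.1213 0.0015] tray [34.5 67.5]
sq1 [ 0.6397 -0.0485  0.1121  0.0024] tray [ 63.8 -42.8]
sq2 [ 0.6321 -0.1037  0.1091  0.0013] tray [ 61.3 -98.6]
sq3 [ 0.5762 -0.095   0.1117  0.0018] tray [  4.8 -94.9]
sq4 [ 0.5853 -0.0406  0.1109  0.0018] tray [  8.9 -40. ]
low [ 0.6134 -0.0038  0.0402  0.0021] tray [33.6 -0.7]
sq [ 0.6083 -0.072   0.111   0.0018] [ 34.7 -69.1]
[[ 0.6408 -0.0476]
 [ 0.6325 -0.1033]
 [ 0.5768 -0.0945]
 [ 0.5859 -0.0399]] [ 0.60902036 -0.07131429] -98.47154923645927 172.05244807807492
can [0.6212 0.0645]
sq [ 0.6087 -0.0709]
jar [0.5452 0.0032]
low [ 0.615  -0.0032]
at text heights [[0.5448 0.0028 0.122 ]] [[0.6205 0.0651 0.106 ]] [[ 0.6134 -0.0029  0.044 ]] [[0.6203 0.0644 0.126 ]]
turq [[0.633 0.2   0.1  ]] [[0.731 0.133 0.1  ]] mug [[0.78  0.02  0.085]]
-5.234999999999999
```

Two-view heights match the text: lid tops at 0.104/0.111/0.120 m and the low tin at 0.040 m. Next is a first small move that tests the turn direction of joint 6.

Units first: turns go in shares of pi rad. So 0.1 rad is 0.0318.

```bash
cat > to.py <<'E'
import sys
from h import *
# python3 to.py x y tipz-free TCP z yaw_deg : shift in tool axes + turn
x,y,z,yaw=map(float,sys.argv[1:5]);s=manip.state();R=np.array(s["orientation"])
d=R.T@(np.array([x,y,z])-s["tcp_pos"]);cur=np.arctan2(R[1,0],R[0,0])
t=(cur-np.radians(yaw)+np.pi)%(2*np.pi)-np.pi
print("t",round(s["time"],2),"shift",d.round(4),"turn",round(t,4),"yaw",np.degrees(cur).round(2),"tcp",np.round(s["tcp_pos"],4),"q",np.round(s["joint_positions"],2),"F",np.round(s["contact_force"],1),"gap",round(s["finger_gap"],4))
E
echo '[{"jaw":0.085,"tx":0.05,"ty":-0.018,"rz":0.0318},{"jaw":0.085,"tx":0.1,"ty":-0.036,"rz":0.0318}]' | python3 -m handwheel 50; python3 to.py 0.6088 -0.071 0.373 -8.2
```

```text
time: 0.35
tcp_pos: [0.2759, -0.3858, 0.4044]
orientation: [[0.954, 0.299, -0.0], [0.299, -0.954, 0.001], [-0.0, -0.001, -1.0]]
contact_force: [1.2, -0.0, 0.7]
finger_gap: 0.0847
finger_force: 0.0
t 0.35 shift [ 0.4118 -0.2009  0.0314] turn 0.4467 yaw 17.4 tcp [ 0.2759 -0.3858  0.4044] q [-0.95  0.16 -0.1   1.31  0.    1.89] F [ 1.2 -0.   0.7] gap 0.0847
```

Scaled: -0.18 rad is -0.0573.

```bash
echo '[{"jaw":0.085,"tx":0.05,"ty":-0.025,"rz":-0.0573},{"jaw":0.085,"tx":0.1,"ty":-0.05,"rz":-0.1146},{"jaw":0.085,"tx":0.15,"ty":-0.075,"rz":-0.1719},{"jaw":0.085,"tx":0.2,"ty":-0.1,"rz":-0.2292},{"jaw":0.085,"tx":0.25,"ty":-0.12,"rz":-0.2865}]' | python3 -m handwheel >/dev/null
echo '[{"jaw":0.085,"rz":-0.0573},{"jaw":0.085,"rz":-0.1146},{"jaw":0.085,"rz":-0.1719},{"jaw":0.085,"rz":-0.2292},{"jaw":0.085,"rz":-0.2865}]' | python3 -m handwheel >/dev/null
echo '[{"jaw":0.085,"rz":-0.0573},{"jaw":0.085,"rz":-0.1146},{"jaw":0.085,"rz":-0.1719},{"jaw":0.085,"rz":-0.2292},{"jaw":0.085,"rz":-0.2865}]' | python3 -m handwheel >/dev/null; python3 to.py 0.6088 -0.071 0.373 171.8
```

```text
t 2.23 shift [-0.1141  0.1415  0.0313] turn 0.0142 yaw 172.61 tcp [ 0.4774 -0.1966  0.4044] q [-0.39  0.25  0.01  1.33 -0.   -0.26] F [-0.5 -0.3  0. ] gap 0.0854
```

Scaled: 0.01 rad is 0.0032.

```bash
echo '[{"jaw":0.085,"tx":-0.03,"ty":0.035,"tz":0.008,"rz":0.0032},{"jaw":0.085,"tx":-0.06,"ty":0.07,"tz":0.016,"rz":0.0032},{"jaw":0.085,"tx":-0.09,"ty":0.11,"tz":0.024,"rz":0.0032},{"jaw":0.085,"tx":-0.114,"ty":0.1415,"tz":0.0313,"rz":0.0032},{"jaw":0.085,"tx":-0.114,"ty":0.1415,"tz":0.0313,"rz":0.0032}]' | python3 -m handwheel >/dev/null; python3 - <<'E'
from h import *
for n in("wrist",):
    c=manip.capture(n);cv2.imwrite("pics/w1.png",c["frame"]);np.savez("w1.npz",**c)
E
python3 to.py 0.6088 -0.071 0.233 171.8
```

```text
t 2.9 shift [ 0.0008 -0.0002  0.1394] turn 0.0 yaw 171.8 tcp [ 0.6098 -0.0709  0.3724] q [-0.12  0.46  0.23  1.34 -0.    0.03] F [ 0.1 -0.3  0.1] gap 0.0852
```

View pics/w1.png

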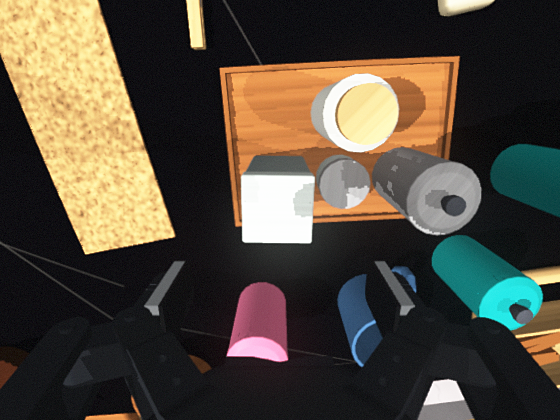

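The wrist view shows the square lid axis-aligned at (242–313,174–243) px, the jar lid at (367,115), and the low tin at (342,181). I'll check positions with this third view.

```bash
python3 - <<'E'
from h import *
c=load("w1.npz")
w=plane(c,[(243,174),(312.5,174),(313.5,243),(242,242.5)],.114);print(w.round(4),w.mean(0).round(4))
print("jar",plane(c,[(367,116)],.122).round(4),"low",plane(c,[(342.5,181)],.044).round(4),"knob",plane(c,[(454,205)],.124).round(4))
T=load("top0.npz");w=plane(T,(np.array([(513,97),(670,122),(645,278),(490,250)])+.5)/5-.5+[200,165],.114);print(w.mean(0))
E
```

```text
[[ 0.5762 -0.094   0.114 ]
 [ 0.5837 -0.0415  0.114 ]
 [ 0.6412 -0.0469  0.114 ]
 [ 0.6325 -0.105   0.114 ]] [ 0.6084 -0.0719  0.114 ]
jar [[5.463e-01 2.000e-04 1.220e-01]] low [[ 0.6109 -0.0067  0.044 ]] knob [[0.6205 0.0623 0.124 ]]
[ 0.60831027 -0.07087366  0.114     ]
```

```bash
echo '[{"jaw":0.085,"tx":0.001,"tz":0.05},{"jaw":0.085,"tx":0.001,"tz":0.1},{"jaw":0.085,"tx":0.001,"tz":0.139},{"jaw":0.085,"tx":0.001,"tz":0.139}]' | python3 -m handwheel >/dev/null
echo '[{"jaw":0.05},{"jaw":0.05},{"jaw":0.05},{"jaw":0.05},{"jaw":0.05}]' | python3 -m handwheel 50; python3 to.py 0.611 -0.268 0.233 171.8
```

```text
time: 4.03
tcp_pos: [0.6092, -0.0719, 0.2369]
orientation: [[-0.99, 0.144, 0.004], [0.144, 0.99, -0.001], [-0.004, -0.0, -1.0]]
contact_force: [-2.2, -0.3, 7.4]
finger_gap: 0.0562
finger_force: 51.7
t 4.03 shift [-0.0301 -0.1938  0.004 ] turn -0.0018 yaw 171.7 tcp [ 0.6092 -0.0719  0.2369] q [-0.12  0.52 -0.02  1.02 -0.    0.03] F [-2.2 -0.3  7.4] gap 0.0562
```

```bash
echo '[{"jaw":0.05,"tz":-0.03},{"jaw":0.05,"tz":-0.07},{"jaw":0.05,"tz":-0.11},{"jaw":0.05,"tz":-0.14},{"jaw":0.05,"tz":-0.14}]' | python3 -m handwheel >/dev/null
python3 to.py 0.6104 -0.2678 0.235 171.8
python3 - <<'E'
from h import *
T=load("top0.npz");S=load("scene0.npz")
def corners(c,uv):
    V=cv2.cvtColor(c["frame"],cv2.COLOR_BGR2HSV)[...,2]>70
    n,l=cv2.connectedComponents(V.astype(np.uint8));m=(l==l[uv[1],uv[0]]).astype(np.uint8)
    cn=max(cv2.findContours(m,0,1)[0],key=cv2.contourArea)
    return cn,cv2.approxPolyDP(cn,8,True)[:,0]
a,b=corners(T,(417,257))[1],corners(S,(160,240))[1]
print(a.tolist(),b.tolist())
if len(a)==len(b)==4:
    best=min((tri(T,a,S,np.roll(b,k,0)) for k in range(4)),key=lambda t:t[:,3].sum());print("mat",best.round(4))
a=cv2.fitEllipse(corners(T,(125,262))[0])[0];b=cv2.fitEllipse(corners(S,(349,153))[0])[0]
print("dish",a,b,tri(T,[a],S,[b]).round(4))
E
```

```text
t 4.65 shift [-0.0289 -0.1938  0.1429] turn -0.0017 yaw 171.7 tcp [ 0.609  -0.0717  0.3778] q [-0.12  0.45  0.24  1.35 -0.    0.03] F [-1.1 -0.3 -3.3] gap 0.0561
[[439, 180], [379, 184], [391, 332], [454, 329]] [[161, 191], [117, 208], [155, 291], [206, 267]]
mat [[ 6.683e-01 -3.250e-01  2.500e-03  3.300e-03]
 [ 6.597e-01 -2.074e-01 -2.300e-03  2.000e-03]
 [ 3.717e-01 -2.249e-01  0.000e+00  3.000e-04]
 [ 3.809e-01 -3.435e-01  4.400e-03  2.100e-03]]
dish (124.44316101074219, 261.86279296875) (340.82958984375, 210.89024353027344) [[ 0.4779  0.3555 -0.2702  0.074 ]]
```

```bash
echo '[{"jaw":0.05,"tx":-0.006,"ty":-0.04},{"jaw":0.05,"tx":-0.012,"ty":-0.08},{"jaw":0.05,"tx":-0.018,"ty":-0.12},{"jaw":0.05,"tx":-0.024,"ty":-0.16},{"jaw":0.05,"tx":-0.029,"ty":-0.194}]' | python3 -m handwheel >/dev/null
echo '[{"jaw":0.05},{"jaw":0.05,"tz":0.04},{"jaw":0.05,"tz":0.08},{"jaw":0.05,"tz":0.11},{"jaw":0.05,"tz":0.13}]' | python3 -m handwheel; python3 to.py 0.6104 -0.2678 0.235 171.8
```

```text
time: 5.9
tcp_pos: [0.6086, -0.2668, 0.2422]
orientation: [[-0.99, 0.144, -0.002], [0.144, 0.99, 0.001], [0.002, 0.001, -1.0]]
contact_force: [0.2, 0.5, -2.2]
finger_gap: 0.0562
finger_force: 54.7
t 5.9 shift [-0.0019 -0.0008  0.0072] turn -0.0011 yaw 171.74 tcp [ 0.6086 -0.2668  0.2422] q [-0.41  0.62  0.16  1.12  0.   -0.27] F [ 0.2  0.5 -2.2] gap 0.0562
```

```bash
echo '[{"jaw":0.05,"tz":0.004},{"jaw":0.05,"tz":0.006},{"jaw":0.05,"tz":0.006},{"jaw":0.05,"tz":0.006}]' | python3 -m handwheel; python3 to.py 0.6104 -0.2678 0.235 171.8
```

```text
time: 6.4
tcp_pos: [0.6094, -0.2678, 0.2392]
orientation: [[-0.99, 0.144, 0.001], [0.144, 0.99, -0.0], [-0.001, -0.0, -1.0]]
contact_force: [0.6, -0.4, -2.4]
finger_gap: 0.0563
finger_force: 54.7
t 6.4 shift [-0.0009  0.0002  0.0042] turn -0.0017 yaw 171.7 tcp [ 0.6094 -0.2678  0.2392] q [-0.41  0.62  0.16  1.11 -0.   -0.27] F [ 0.6 -0.4 -2.4] gap 0.0563
```

```bash
echo '[{"jaw":0.05,"tz":0.002},{"jaw":0.05,"tz":0.004},{"jaw":0.05,"tz":0.004},{"jaw":0.05,"tz":0.004}]' | python3 -m handwheel; python3 to.py 0.6104 -0.2678 0.235 171.8
```

```text
time: 6.9
tcp_pos: [0.6093, -0.2678, 0.2349]
orientation: [[-0.99, 0.144, 0.001], [0.144, 0.99, -0.0], [-0.001, -0.0, -1.0]]
contact_force: [-1.0, 1.5, 5.5]
finger_gap: 0.0564
finger_force: 54.9
t 6.9 shift [-0.0011  0.0001 -0.0001] turn -0.0017 yaw 171.7 tcp [ 0.6093 -0.2678  0.2349] q [-0.41  0.63  0.15  1.1   0.   -0.27] F [-1.   1.5  5.5] gap 0.0564
```

Contact at the predicted height. Next: release, rise, and go to the jar.

```bash
echo '[{"jaw":0.085},{"jaw":0.085},{"jaw":0.085},{"jaw":0.085}]' | python3 -m handwheel 
echo '[{"jaw":0.085,"tz":-0.03},{"jaw":0.085,"tz":-0.07},{"jaw":0.085,"tz":-0.11},{"jaw":0.085,"tz":-0.11}]' | python3 -m handwheel >/dev/null; python3 to.py 0.5452 0.0018 0.233 171.8
```

```text
time: 7.4
tcp_pos: [0.6092, -0.2678, 0.2344]
orientation: [[-0.99, 0.144, -0.0], [0.144, 0.99, 0.0], [0.0, 0.0, -1.0]]
contact_force: [-0.4, -0.2, 0.1]
finger_gap: 0.085
finger_force: 0.0
t 7.9 shift [0.1035 0.2579 0.1139] turn -0.0017 yaw 171.7 tcp [ 0.6098 -0.2681  0.3478] q [-0.41  0.58  0.36  1.35 -0.   -0.27] F [ 0.1  0.2 -0.6] gap 0.0851
```

```bash
echo '[{"jaw":0.085,"tx":0.02,"ty":0.05},{"jaw":0.085,"tx":0.04,"ty":0.1},{"jaw":0.085,"tx":0.06,"ty":0.15},{"jaw":0.085,"tx":0.08,"ty":0.2},{"jaw":0.085,"tx":0.1035,"ty":0.258}]' | python3 -m handwheel >/dev/null
echo '[{"jaw":0.085},{"jaw":0.085}]' | python3 -m handwheel >/dev/null;python3 to.py 0.5452 0.0018 0.233 171.8
echo '[{"jaw":0.085,"tz":0.05},{"jaw":0.085,"tz":0.08},{"jaw":0.085,"tz":0.1},{"jaw":0.085,"tz":0.112},{"jaw":0.085,"tz":0.112}]' | python3 -m handwheel ; python3 to.py 0.5452 0.0018 0.233 171.8
```

```text
t 8.78 shift [-0.0013 -0.0003  0.111 ] turn -0.0011 yaw 171.74 tcp [0.544  0.0023 0.344 ] q [ 0.    0.32 -0.04  1.21 -0.    0.15] F [ 0.1 -1.2  0. ] gap 0.085
time: 9.4
tcp_pos: [0.544, 0.0016, 0.2318]
orientation: [[-0.989, 0.145, -0.001], [0.145, 0.989, -0.0], [0.001, -0.0, -1.0]]
contact_force: [-0.4, -1.0, 0.0]
finger_gap: 0.0851
finger_force: 0.0
t 9.4 shift [-0.0012  0.0004 -0.0012] turn -0.0028 yaw 171.64 tcp [0.544  0.0016 0.2318] q [ 0.    0.4  -0.23  0.94 -0.    0.15] F [-0.4 -1.   0. ] gap 0.0851
```

```bash
echo '[{"jaw":0.05},{"jaw":0.05},{"jaw":0.05},{"jaw":0.05},{"jaw":0.05}]' | python3 -m handwheel 50; 
echo '[{"jaw":0.05,"tz":-0.02},{"jaw":0.05,"tz":-0.06},{"jaw":0.05,"tz":-0.1},{"jaw":0.05,"tz":-0.14},{"jaw":0.05,"tz":-0.14}]' | python3 -m handwheel; python3 to.py 0.4308 -0.2794 0.233 171.8
```

```text
time: 10.02
tcp_pos: [0.5444, 0.0022, 0.2335]
orientation: [[-0.99, 0.144, 0.002], [0.144, 0.99, -0.0], [-0.002, -0.0, -1.0]]
contact_force: [-1.9, -1.4, 5.4]
finger_gap: 0.0575
finger_force: 52.8
time: 10.65
tcp_pos: [0.5447, 0.0024, 0.3754]
orientation: [[-0.99, 0.144, 0.005], [0.144, 0.99, 0.0], [-0.005, 0.001, -1.0]]
contact_force: [-0.3, 0.6, -5.8]
finger_gap: 0.0572
finger_force: 55.6
t 10.65 shift [ 0.0728 -0.2954  0.1418] turn -0.0016 yaw 171.71 tcp [0.5447 0.0024 0.3754] q [ 0.    0.31  0.02  1.27 -0.    0.15] F [-0.3  0.6 -5.8] gap 0.0572
```

```bash
echo '[{"jaw":0.05,"tx":0.01,"ty":-0.04},{"jaw":0.05,"tx":0.02,"ty":-0.08},{"jaw":0.05,"tx":0.03,"ty":-0.12},{"jaw":0.05,"tx":0.04,"ty":-0.16},{"jaw":0.05,"tx":0.05,"ty":-0.2}]' | python3 -m handwheel >/dev/null
echo '[{"jaw":0.05,"tx":0.01,"ty":-0.04},{"jaw":0.05,"tx":0.019,"ty":-0.08},{"jaw":0.05,"tx":0.023,"ty":-0.095},{"jaw":0.05,"tx":0.023,"ty":-0.095}]' | python3 -m handwheel >/dev/null
echo '[{"jaw":0.05,"tz":0.04},{"jaw":0.05,"tz":0.08},{"jaw":0.05,"tz":0.12},{"jaw":0.05,"tz":0.137},{"jaw":0.05,"tz":0.137}]' | python3 -m handwheel; python3 to.py 0.4308 -0.2794 0.2315 171.8
```

```text
time: 12.4
tcp_pos: [0.4292, -0.2777, 0.2343]
orientation: [[-0.99, 0.143, -0.002], [0.143, 0.99, 0.002], [0.002, 0.001, -1.0]]
contact_force: [-0.3, -0.1, -5.6]
finger_gap: 0.0571
finger_force: 56.2
t 12.4 shift [-0.0019 -0.0015  0.0028] turn -0.0004 yaw 171.77 tcp [ 0.4292 -0.2777  0.2343] q [-0.57  0.33 -0.32  0.92  0.   -0.43] F [-0.3 -0.1 -5.6] gap 0.0571
```

```bash
echo '[{"jaw":0.05,"tz":0.002},{"jaw":0.05,"tz":0.003},{"jaw":0.05,"tz":0.003},{"jaw":0.05,"tz":0.003}]' | python3 -m handwheel; python3 to.py 0.4308 -0.2794 0.2315 171.8
```

```text
time: 12.9
tcp_pos: [0.4293, -0.2791, 0.2327]
orientation: [[-0.99, 0.144, 0.0], [0.144, 0.99, -0.0], [-0.0, -0.0, -1.0]]
contact_force: [0.1, 0.2, -5.4]
finger_gap: 0.0574
finger_force: 56.2
t 12.9 shift [-0.0015 -0.0001  0.0012] turn -0.0018 yaw 171.7 tcp [ 0.4293 -0.2791  0.2327] q [-0.58  0.34 -0.32  0.91  0.   -0.43] F [ 0.1  0.2 -5.4] gap 0.0574
```

```bash
echo '[{"jaw":0.05,"tz":0.001},{"jaw":0.05,"tz":0.002},{"jaw":0.05,"tz":0.002},{"jaw":0.05,"tz":0.002}]' | python3 -m handwheel; python3 to.py 0.4308 -0.2794 0.2315 171.8
```

```text
time: 13.4
tcp_pos: [0.4294, -0.2791, 0.2315]
orientation: [[-0.99, 0.144, 0.001], [0.144, 0.99, -0.001], [-0.001, -0.0, -1.0]]
contact_force: [-6.1, 3.3, 15.6]
finger_gap: 0.0569
finger_force: 57.7
t 13.4 shift [-0.0015 -0.      0.    ] turn -0.0018 yaw 171.7 tcp [ 0.4294 -0.2791  0.2315] q [-0.58  0.34 -0.32  0.91  0.   -0.43] F [-6.1  3.3 15.6] gap 0.0569
```

Firmly down at exactly the predicted height. Release and go to the canister.

```bash
echo '[{"jaw":0.085},{"jaw":0.085},{"jaw":0.085},{"jaw":0.085}]' | python3 -m handwheel 
echo '[{"jaw":0.085,"tz":-0.03},{"jaw":0.085,"tz":-0.07},{"jaw":0.085,"tz":-0.12},{"jaw":0.085,"tz":-0.12}]' | python3 -m handwheel >/dev/null; python3 to.py 0.6207 0.0642 0.235 171.8
```

```text
time: 13.9
tcp_pos: [0.4292, -0.279, 0.2304]
orientation: [[-0.99, 0.144, -0.0], [0.144, 0.99, 0.0], [0.0, 0.0, -1.0]]
contact_force: [1.0, -0.3, -0.1]
finger_gap: 0.085
finger_force: 0.0
t 14.4 shift [-0.1384  0.3679  0.1188] turn -0.0017 yaw 171.7 tcp [ 0.43   -0.2795  0.3539] q [-0.58  0.25 -0.11  1.2   0.   -0.43] F [ 0.2 -1.3  0.3] gap 0.0851
```

```bash
echo '[{"jaw":0.085,"tx":-0.019,"ty":0.05},{"jaw":0.085,"tx":-0.038,"ty":0.1},{"jaw":0.085,"tx":-0.057,"ty":0.15},{"jaw":0.085,"tx":-0.076,"ty":0.2},{"jaw":0.085,"tx":-0.094,"ty":0.25}]' | python3 -m handwheel >/dev/null
echo '[{"jaw":0.085,"tx":-0.018,"ty":0.05},{"jaw":0.085,"tx":-0.036,"ty":0.1},{"jaw":0.085,"tx":-0.0444,"ty":0.1178},{"jaw":0.085,"tx":-0.0444,"ty":0.1178},{"jaw":0.085,"tx":-0.0444,"ty":0.1178}]' | python3 -m handwheel >/dev/null; python3 to.py 0.6207 0.0642 0.235 171.8
python3 - <<'E'
from h import *
for n in("wrist","top"):
    c=manip.capture(n);cv2.imwrite(f"pics/{n}2.png",c["frame"]);np.savez(f"{n}2.npz",**c)
E
```

```text
t 15.65 shift [-1.90e-03  1.00e-04  1.15e-01] turn -0.002 yaw 171.68 tcp [0.6189 0.0644 0.35  ] q [ 0.1   0.48  0.21  1.3  -0.    0.25] F [ 0.1 -1.  -0.1] gap 0.085
```

View pics/wrist2.png

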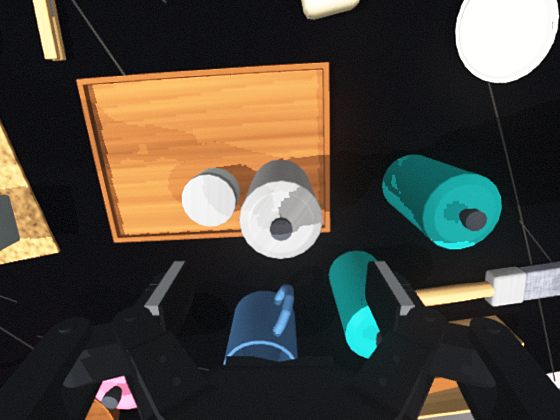

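The wrist view shows the canister lid at (281,222) px, roughly midway between the finger tips, with the turquoise one well clear. Descend and grip.

```bash
echo '[{"jaw":0.085,"tx":-0.002,"tz":0.05},{"jaw":0.085,"tx":-0.002,"tz":0.08},{"jaw":0.085,"tx":-0.002,"tz":0.1},{"jaw":0.085,"tx":-0.002,"tz":0.114},{"jaw":0.085,"tx":-0.002,"tz":0.114}]' | python3 -m handwheel >/dev/null; python3 to.py 0.6207 0.0642 0.235 171.8
echo '[{"jaw":0.05},{"jaw":0.05},{"jaw":0.05},{"jaw":0.05},{"jaw":0.05}]' | python3 -m handwheel 50; python3 to.py 0.6207 0.0642 0.235 171.8
echo '[{"jaw":0.05,"tz":-0.02},{"jaw":0.05,"tz":-0.06},{"jaw":0.05,"tz":-0.1},{"jaw":0.05,"tz":-0.14},{"jaw":0.05,"tz":-0.14}]' | python3 -m handwheel >/dev/null; python3 to.py 0.5206 -0.2736 0.235 171.8
```

```text
t 16.38 shift [ 0.0002 -0.0001  0.0009] turn -0.0023 yaw 171.67 tcp [0.6209 0.0642 0.2359] q [ 0.1   0.54  0.02  1.04 -0.    0.25] F [-0.9 -0.4  1.3] gap 0.085
time: 17.0
tcp_pos: [0.6217, 0.0647, 0.2378]
orientation: [[-0.99, 0.144, 0.002], [0.144, 0.99, 0.0], [-0.002, 0.0, -1.0]]
contact_force: [-1.8, 0.1, 6.2]
finger_gap: 0.062
finger_force: 54.6
t 17.0 shift [ 0.0009 -0.0007  0.0028] turn -0.0017 yaw 171.7 tcp [0.6217 0.0647 0.2378] q [ 0.1   0.54  0.02  1.04 -0.    0.25] F [-1.8  0.1  6.2] gap 0.062
t 17.62 shift [ 0.0522 -0.3496  0.1443] turn -0.0016 yaw 171.71 tcp [0.6218 0.0648 0.3801] q [0.1  0.48 0.28 1.37 0.   0.25] F [ 0.  -0.4 -3.5] gap 0.0617
```

```bash
echo '[{"jaw":0.05,"tx":0.006,"ty":-0.04},{"jaw":0.05,"tx":0.012,"ty":-0.08},{"jaw":0.05,"tx":0.018,"ty":-0.12},{"jaw":0.05,"tx":0.024,"ty":-0.16},{"jaw":0.05,"tx":0.03,"ty":-0.2}]' | python3 -m handwheel >/dev/null
echo '[{"jaw":0.05,"tx":0.006,"ty":-0.04},{"jaw":0.05,"tx":0.012,"ty":-0.08},{"jaw":0.05,"tx":0.018,"ty":-0.12},{"jaw":0.05,"tx":0.022,"ty":-0.15},{"jaw":0.05,"tx":0.022,"ty":-0.15}]' | python3 -m handwheel >/dev/null
echo '[{"jaw":0.05},{"jaw":0.05,"tz":0.04},{"jaw":0.05,"tz":0.08},{"jaw":0.05,"tz":0.12},{"jaw":0.05,"tz":0.135}]' | python3 -m handwheel >/dev/null; echo '[{"jaw":0.05},{"jaw":0.05},{"jaw":0.05}]' | python3 -m handwheel; python3 to.py 0.5206 -0.2736 0.2358 171.8
```

```text
time: 19.88
tcp_pos: [0.5198, -0.2743, 0.2428]
orientation: [[-0.99, 0.144, 0.002], [0.144, 0.99, -0.001], [-0.002, -0.001, -1.0]]
contact_force: [-0.5, -1.3, -3.0]
finger_gap: 0.0621
finger_force: 56.4
t 19.88 shift [-0.0007  0.0008  0.007 ] turn -0.0016 yaw 171.71 tcp [ 0.5198 -0.2743  0.2428] q [-0.49  0.47 -0.09  1.01  0.   -0.34] F [-0.5 -1.3 -3. ] gap 0.0621
```

```bash
echo '[{"jaw":0.05,"tz":0.003},{"jaw":0.05,"tz":0.006},{"jaw":0.05,"tz":0.007},{"jaw":0.05,"tz":0.007},{"jaw":0.05,"tz":0.007}]' | python3 -m handwheel; python3 to.py 0.5206 -0.2736 0.2358 171.8
```

```text
time: 20.5
tcp_pos: [0.5194, -0.2742, 0.2358]
orientation: [[-0.99, 0.144, 0.001], [0.144, 0.99, -0.001], [-0.002, -0.0, -1.0]]
contact_force: [-5.2, 4.2, 18.6]
finger_gap: 0.0617
finger_force: 58.3
t 20.5 shift [-0.0011  0.0007 -0.    ] turn -0.0017 yaw 171.7 tcp [ 0.5194 -0.2742  0.2358] q [-0.49  0.47 -0.1   0.99  0.   -0.34] F [-5.2  4.2 18.6] gap 0.0617
```

```bash
echo '[{"jaw":0.085},{"jaw":0.085},{"jaw":0.085},{"jaw":0.085}]' | python3 -m handwheel 
echo '[{"jaw":0.085,"tz":-0.03},{"jaw":0.085,"tz":-0.07},{"jaw":0.085,"tz":-0.11},{"jaw":0.085,"tz":-0.11}]' | python3 -m handwheel >/dev/null; python3 to.py 0.6133 -0.0035 0.19 171.8
python3 - <<'E'
from h import *
W=load("wrist2.npz");T=load("top0.npz")
print(plane(W,[(209.5,197)],.044).round(4),tri(W,[(209.5,197)],T,[(388.5/5-.5+200,192.5/5-.5+165)]).round(4))
def cen(c,uv,thr):
    m=(c["frame"].min(2)>thr).astype(np.uint8);n,l=cv2.connectedComponents(m);m=(l==l[uv[1],uv[0]]).astype(np.uint8)
    cn=max(cv2.findContours(m,0,1)[0],key=cv2.contourArea);return cv2.fitEllipse(cn)
S=load("scene0.npz")
for t in(90,150):
    a,b=cen(T,(124,262),t),cen(S,(349,153),t);print(a,b,tri(T,[a[0]],S,[b[0]]).round(4))
print(plane(T,[a[0]],.009).round(4))
E
```

```text
time: 21.0
tcp_pos: [0.5193, -0.2741, 0.2343]
orientation: [[-0.99, 0.144, -0.0], [0.144, 0.99, 0.0], [0.0, 0.0, -1.0]]
contact_force: [-0.3, 0.9, -0.5]
finger_gap: 0.0847
finger_force: 0.0
t 21.5 shift [-0.0525  0.2819  0.1572] turn -0.0017 yaw 171.7 tcp [ 0.52   -0.2745  0.3474] q [-0.49  0.41  0.09  1.25 -0.   -0.34] F [0.  1.  0.1] gap 0.0851
[[ 0.6113 -0.0028  0.044 ]] [[ 0.6129 -0.0033  0.0411  0.0018]]
((124.46183776855469, 261.8755187988281), (48.79200744628906, 51.08098602294922), 32.85594177246094) ((348.1377258300781, 151.52835083007812), (19.18994140625, 35.54867172241211), 90.05079650878906) [[0.4954 0.2953 0.0106 0.0036]]
((124.43655395507812, 261.6971740722656), (48.37717819213867, 50.43453598022461), 36.36562728881836) ((347.8859558105469, 151.5457305908203), (18.322799682617188, 34.479530334472656), 89.3722915649414) [[0.4956 0.2948 0.011  0.0045]]
[[0.4965 0.2976 0.009 ]]
```

```bash
echo '[{"jaw":0.085,"tx":-0.01,"ty":0.05},{"jaw":0.085,"tx":-0.02,"ty":0.1},{"jaw":0.085,"tx":-0.03,"ty":0.15},{"jaw":0.085,"tx":-0.04,"ty":0.2},{"jaw":0.085,"tx":-0.05,"ty":0.25}]' | python3 -m handwheel >/dev/null
echo '[{"jaw":0.085,"tx":-0.0025,"ty":0.032},{"jaw":0.085,"tx":-0.0025,"ty":0.032},{"jaw":0.085,"tx":-0.0025,"ty":0.032},{"jaw":0.085,"tx":-0.0025,"ty":0.032,"tz":0.04},{"jaw":0.085,"tx":-0.0025,"ty":0.032,"tz":0.08}]' | python3 -m handwheel >/dev/null; python3 to.py 0.613 -0.0035 0.19 171.8
echo '[{"jaw":0.085,"tz":0.03},{"jaw":0.085,"tz":0.06},{"jaw":0.085,"tz":0.07},{"jaw":0.085,"tz":0.07}]' | python3 -m handwheel >/dev/null; python3 to.py 0.613 -0.0035 0.187 171.8
```

```text
t 22.75 shift [-0.0011  0.0006  0.0735] turn -0.0032 yaw 171.62 tcp [ 0.6117 -0.0039  0.2635] q [-0.01  0.5   0.01  1.08 -0.    0.14] F [ 0.2  0.1 -1. ] gap 0.0851
t 23.25 shift [-0.0013 -0.      0.0074] turn -0.0025 yaw 171.65 tcp [ 0.6118 -0.0033  0.1944] q [-0.01  0.56 -0.08  0.94 -0.    0.14] F [-0.2 -0.3  1. ] gap 0.085
```

```bash
echo '[{"jaw":0.085,"tx":-0.001,"tz":0.004},{"jaw":0.085,"tx":-0.001,"tz":0.007},{"jaw":0.085,"tx":-0.001,"tz":0.007}]' | python3 -m handwheel >/dev/null; python3 to.py 0.613 -0.0035 0.187 171.8
echo '[{"jaw":0.045},{"jaw":0.045},{"jaw":0.045},{"jaw":0.045},{"jaw":0.045}]' | python3 -m handwheel 40; python3 to.py 0.613 -0.0035 0.187 171.8
echo '[{"jaw":0.045,"tz":-0.02},{"jaw":0.045,"tz":-0.05},{"jaw":0.045,"tz":-0.08},{"jaw":0.045,"tz":-0.1},{"jaw":0.045,"tz":-0.1}]' | python3 -m handwheel >/dev/null; python3 to.py 0.4962 0.297 0.187 171.8
```

```text
t 23.62 shift [-0.0001 -0.0007  0.0006] turn -0.0016 yaw 171.71 tcp [ 0.613  -0.0028  0.1876] q [-0.    0.56 -0.09  0.92  0.    0.14] F [ 0.1 -0.1  0.7] gap 0.085
time: 24.25
tcp_pos: [0.613, -0.0028, 0.1878]
orientation: [[-0.99, 0.144, 0.0], [0.144, 0.99, 0.0], [-0.0, 0.0, -1.0]]
contact_force: [-1.8, 0.4, 4.7]
finger_gap: 0.0505
finger_force: 40.9
t 24.25 shift [-0.0002 -0.0007  0.0008] turn -0.0017 yaw 171.7 tcp [ 0.613  -0.0028  0.1878] q [-0.    0.56 -0.09  0.92  0.    0.14] F [-1.8  0.4  4.7] gap 0.0505
t 24.88 shift [0.1594 0.2797 0.1013] turn -0.0016 yaw 171.71 tcp [ 0.6134 -0.0028  0.2886] q [-0.    0.49  0.06  1.14 -0.    0.14] F [-0.1  0.8 -0.8] gap 0.0506
```

I'll move toward the robot first so the path stays clear of the turquoise canister.

```bash
echo '[{"jaw":0.045,"tx":0.05,"ty":0.01,"tz":-0.02},{"jaw":0.045,"tx":0.1,"ty":0.03,"tz":-0.03},{"jaw":0.045,"tx":0.14,"ty":0.07,"tz":-0.03},{"jaw":0.045,"tx":0.155,"ty":0.11,"tz":-0.03},{"jaw":0.045,"tx":0.1594,"ty":0.15,"tz":-0.03}]' | python3 -m handwheel >/dev/null
echo '[{"jaw":0.045,"ty":0.04},{"jaw":0.045,"ty":0.08},{"jaw":0.045,"ty":0.12},{"jaw":0.045,"ty":0.13},{"jaw":0.045,"ty":0.13}]' | python3 -m handwheel >/dev/null; python3 to.py 0.4962 0.297 0.1858 171.8
echo '[{"jaw":0.045,"tz":0.04},{"jaw":0.045,"tz":0.08},{"jaw":0.045,"tz":0.11},{"jaw":0.045,"tz":0.12},{"jaw":0.045,"tz":0.12}]' | python3 -m handwheel >/dev/null; python3 to.py 0.4962 0.297 0.1858 171.8
```

```text
t 26.12 shift [-1.100e-03 -1.000e-04  1.305e-01] turn -0.0009 yaw 171.75 tcp [0.4953 0.2974 0.3163] q [ 0.54  0.4   0.    1.17 -0.    0.68] F [-0. -0. -0.] gap 0.0503
t 26.75 shift [-0.0005  0.0005  0.0118] turn -0.0024 yaw 171.66 tcp [0.4956 0.2966 0.1976] q [ 0.54  0.49 -0.18  0.9  -0.    0.68] F [ 0.5 -0.3 -0.8] gap 0.0507
```

```bash
echo '[{"jaw":0.045,"tz":0.005},{"jaw":0.045,"tz":0.01},{"jaw":0.045,"tz":0.012},{"jaw":0.045,"tz":0.012},{"jaw":0.045,"tz":0.012}]' | python3 -m handwheel >/dev/null; python3 to.py 0.4962 0.297 0.1858 171.8
```

```text
t 27.38 shift [-0.0006 -0.0002  0.    ] turn -0.0016 yaw 171.71 tcp [0.4956 0.2973 0.1858] q [ 0.54  0.5  -0.2   0.87 -0.    0.69] F [-3.3 -1.9  6.4] gap 0.0509
```

```bash
echo '[{"jaw":0.085},{"jaw":0.085},{"jaw":0.085},{"jaw":0.085}]' | python3 -m handwheel >/dev/null
echo '[{"jaw":0.085,"tz":-0.04},{"jaw":0.085,"tz":-0.09},{"jaw":0.085,"tz":-0.14},{"jaw":0.085,"tz":-0.17}]' | python3 -m handwheel >/dev/null
echo '[{"jaw":0.085,"ty":-0.05},{"jaw":0.085,"ty":-0.1},{"jaw":0.085,"ty":-0.15},{"jaw":0.085,"ty":-0.2},{"jaw":0.085,"ty":-0.25}]' | python3 -m handwheel >/dev/null; python3 to.py 0.5194 -0.2742 0.2358 171.8
python3 - <<'E'
from h import *
c=manip.capture("top");cv2.imwrite("pics/top3.png",c["frame"]);np.savez("top3.npz",**c)
E
```

```text
t 29.0 shift [-0.1062 -0.3106  0.1197] turn -0.0015 yaw 171.72 tcp [0.459  0.0484 0.3555] q [ 0.11  0.15 -0.24  1.18 -0.    0.25] F [ 0.6 -0.8  0.1] gap 0.085
```

View pics/top3.png

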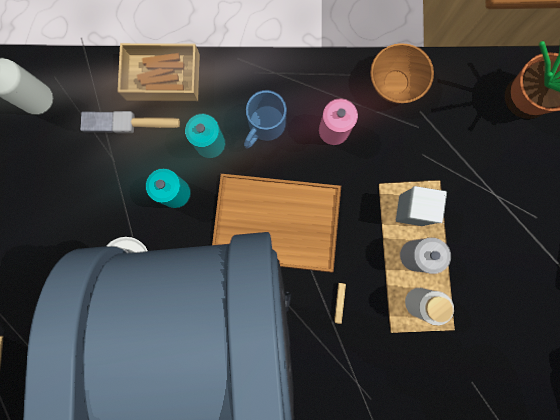

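Top view: all three containers stand upright on the mat at about (423,207), (432,256) and (437,307) px, and the tray is empty. The dish is hidden by the arm, so I'll check it as soon as the arm is over the mat.

```bash
echo '[{"jaw":0.085,"tx":-0.017,"ty":-0.05},{"jaw":0.085,"tx":-0.034,"ty":-0.1},{"jaw":0.085,"tx":-0.051,"ty":-0.15},{"jaw":0.085,"tx":-0.068,"ty":-0.2},{"jaw":0.085,"tx":-0.085,"ty":-0.25}]' | python3 -m handwheel >/dev/null
echo '[{"jaw":0.085,"tx":-0.021,"ty":-0.0606},{"jaw":0.085,"tx":-0.021,"ty":-0.0606},{"jaw":0.085,"tx":-0.021,"ty":-0.0606}]' | python3 -m handwheel >/dev/null; python3 to.py 0.5193 -0.2741 0.2358 171.8
python3 - <<'E'
from h import *
T=manip.capture("top");S=manip.capture("scene")
np.savez("top4.npz",**T);np.savez("scene4.npz",**S)
a=cv2.resize(T["frame"][225:300,85:165],None,fx=6,fy=6,interpolation=2);b=cv2.resize(S["frame"][125:175,320:380],None,fx=6,fy=6,interpolation=2)
cv2.imwrite("pics/d4.png",np.hstack([a[:300],b[:300]]))
E
```

```text
t 30.05 shift [-1.000e-04 -1.500e-03  1.193e-01] turn -0.0023 yaw 171.67 tcp [ 0.5195 -0.2727  0.3551] q [-0.48  0.41  0.11  1.27  0.   -0.34] F [-0.6 -0.5  1.2] gap 0.085
```

View pics/d4.png

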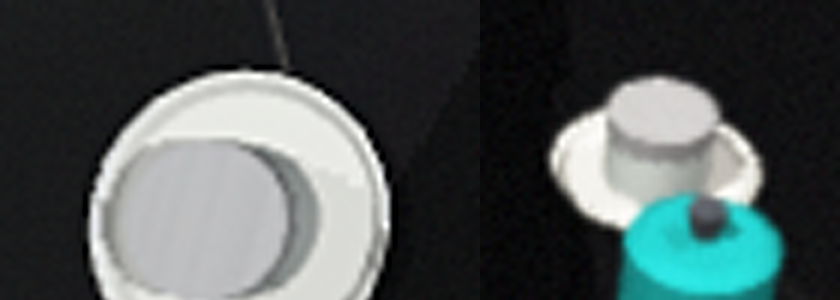

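The tin sits flat in the dish in both views: lid at about (197,218) in the left crop and (663,110) in the right. Measure the centring.

```bash
python3 - <<'E'
from h import *
T=load("top4.npz");S=load("scene4.npz");T0=load("top0.npz")
u,v=(117.4,260.9),(350.08,142.9)
print(plane(T,[u],.042).round(4),plane(S,[v],.042).round(4),tri(T,[u],S,[v]).round(4),"dish",plane(T,[(124.45,261.8)],.009).round(4),plane(S,[(348,151.5)],.009).round(4))
E
```

```text
[[0.4984 0.3    0.042 ]] [[0.4971 0.2947 0.042 ]] [[0.4973 0.2977 0.0418 0.0051]] dish [[0.4963 0.2976 0.009 ]] [[0.4932 0.2945 0.009 ]]
```

It is centred to within about 3 mm, which is fine. Now return the canister.

```bash
echo '[{"jaw":0.085,"ty":-0.0012,"tz":0.05},{"jaw":0.085,"ty":-0.0012,"tz":0.08},{"jaw":0.085,"ty":-0.0012,"tz":0.105},{"jaw":0.085,"ty":-0.0012,"tz":0.1193},{"jaw":0.085,"ty":-0.0012,"tz":0.1193}]' | python3 -m handwheel >/dev/null; python3 to.py 0.5193 -0.2741 0.2358 171.8
echo '[{"jaw":0.05},{"jaw":0.05},{"jaw":0.05},{"jaw":0.05},{"jaw":0.05}]' | python3 -m handwheel 50; python3 to.py 0.5193 -0.2741 0.2358 171.8
echo '[{"jaw":0.05,"tz":-0.02},{"jaw":0.05,"tz":-0.06},{"jaw":0.05,"tz":-0.1},{"jaw":0.05,"tz":-0.14},{"jaw":0.05,"tz":-0.14}]' | python3 -m handwheel >/dev/null; python3 to.py 0.6215 0.0647 0.238 171.7
```

```text
t 30.77 shift [-0.0001 -0.0009  0.0001] turn -0.0008 yaw 171.75 tcp [ 0.5193 -0.2732  0.2359] q [-0.48  0.47 -0.1   1.    0.   -0.34] F [-0.   0.3  0.9] gap 0.0848
time: 31.4
tcp_pos: [0.5198, -0.2741, 0.2377]
orientation: [[-0.99, 0.144, 0.002], [0.144, 0.99, -0.001], [-0.002, -0.001, -1.0]]
contact_force: [-1.8, 1.1, 8.2]
finger_gap: 0.0618
finger_force: 54.9
t 31.4 shift [ 0.0005 -0.      0.0019] turn -0.0017 yaw 171.7 tcp [ 0.5198 -0.2741  0.2377] q [-0.49  0.47 -0.1   1.    0.   -0.34] F [-1.8  1.1  8.2] gap 0.0618
t 32.02 shift [-0.0507  0.3503  0.1414] turn 0.0 yaw 171.7 tcp [ 0.52   -0.2743  0.3798] q [-0.49  0.4   0.16  1.32  0.   -0.34] F [ 1.5  0.1 -3.7] gap 0.0621
```

```bash
echo '[{"jaw":0.05,"tx":-0.006,"ty":0.04},{"jaw":0.05,"tx":-0.012,"ty":0.08},{"jaw":0.05,"tx":-0.018,"ty":0.12},{"jaw":0.05,"tx":-0.024,"ty":0.16},{"jaw":0.05,"tx":-0.03,"ty":0.2}]' | python3 -m handwheel >/dev/null
echo '[{"jaw":0.05,"tx":-0.006,"ty":0.04},{"jaw":0.05,"tx":-0.012,"ty":0.08},{"jaw":0.05,"tx":-0.018,"ty":0.12},{"jaw":0.05,"tx":-0.0213,"ty":0.1503},{"jaw":0.05,"tx":-0.0213,"ty":0.1503}]' | python3 -m handwheel >/dev/null
echo '[{"jaw":0.05},{"jaw":0.05,"tz":0.04},{"jaw":0.05,"tz":0.08},{"jaw":0.05,"tz":0.12},{"jaw":0.05,"tz":0.13}]' | python3 -m handwheel >/dev/null; echo '[{"jaw":0.05},{"jaw":0.05},{"jaw":0.05}]' | python3 -m handwheel>/dev/null; python3 to.py 0.6221 0.0647 0.2397 171.7
```

```text
t 34.27 shift [-0.001  -0.0004  0.0078] turn 0.0 yaw 171.7 tcp [0.6212 0.0653 0.2475] q [0.1  0.54 0.03 1.06 0.   0.25] F [-0.3  0.5 -3. ] gap 0.0619
```

```bash
echo '[{"jaw":0.05,"tx":-0.001,"ty":-0.0004,"tz":0.003},{"jaw":0.05,"tx":-0.001,"ty":-0.0004,"tz":0.006},{"jaw":0.05,"tx":-0.001,"ty":-0.0004,"tz":0.0075},{"jaw":0.05,"tx":-0.001,"ty":-0.0004,"tz":0.0075},{"jaw":0.05,"tx":-0.001,"ty":-0.0004,"tz":0.0075}]' | python3 -m handwheel >/dev/null; python3 to.py 0.6221 0.0647 0.2397 171.7
```

```text
t 34.9 shift [-0.0004 -0.      0.    ] turn 0.0001 yaw 171.7 tcp [0.6217 0.0648 0.2397] q [ 0.1   0.54  0.02  1.05 -0.    0.25] F [-5.5 -1.1 13.1] gap 0.0618
```

```bash
echo '[{"jaw":0.085},{"jaw":0.085},{"jaw":0.085},{"jaw":0.085}]' | python3 -m handwheel >/dev/null
echo '[{"jaw":0.085,"tz":-0.03},{"jaw":0.085,"tz":-0.07},{"jaw":0.085,"tz":-0.115},{"jaw":0.085,"tz":-0.115}]' | python3 -m handwheel >/dev/null; python3 to.py 0.4293 -0.279 0.2325 171.7
```

```text
t 35.9 shift [ 0.1422 -0.3683  0.1234] turn 0.0001 yaw 171.71 tcp [0.6224 0.0648 0.3572] q [0.1  0.49 0.23 1.31 0.   0.25] F [ 0.4 -0.3  0.5] gap 0.085
```

```bash
echo '[{"jaw":0.085,"tx":0.019,"ty":-0.05},{"jaw":0.085,"tx":0.038,"ty":-0.1},{"jaw":0.085,"tx":0.057,"ty":-0.15},{"jaw":0.085,"tx":0.076,"ty":-0.2},{"jaw":0.085,"tx":0.095,"ty":-0.25}]' | python3 -m handwheel >/dev/null
echo '[{"jaw":0.085,"tx":0.019,"ty":-0.05},{"jaw":0.085,"tx":0.038,"ty":-0.1},{"jaw":0.085,"tx":0.0472,"ty":-0.1183},{"jaw":0.085,"tx":0.0472,"ty":-0.1183},{"jaw":0.085,"tx":0.0472,"ty":-0.1183}]' | python3 -m handwheel >/dev/null; python3 to.py 0.4293 -0.279 0.2325 171.7
echo '[{"jaw":0.085,"tz":0.05},{"jaw":0.085,"tz":0.08},{"jaw":0.085,"tz":0.1},{"jaw":0.085,"tz":0.117},{"jaw":0.085,"tz":0.117}]' | python3 -m handwheel >/dev/null; python3 to.py 0.4293 -0.279 0.2325 171.7
```

```text
t 37.15 shift [-0.0014 -0.0002  0.1207] turn 0.0003 yaw 171.72 tcp [ 0.428  -0.2786  0.3532] q [-0.58  0.25 -0.12  1.2   0.   -0.43] F [ 0.9  0.6 -0.1] gap 0.0848
t 37.77 shift [-0.0015 -0.0008  0.003 ] turn 0.0016 yaw 171.79 tcp [ 0.4279 -0.278   0.2355] q [-0.58  0.33 -0.32  0.92  0.   -0.43] F [ 0.2  0.  -0.2] gap 0.085
```

```bash
echo '[{"jaw":0.085,"tx":-0.0015,"ty":-0.0005,"tz":0.003},{"jaw":0.085,"tx":-0.0015,"ty":-0.0005,"tz":0.003}]' | python3 -m handwheel >/dev/null; python3 to.py 0.4293 -0.279 0.2325 171.7
echo '[{"jaw":0.05},{"jaw":0.05},{"jaw":0.05},{"jaw":0.05},{"jaw":0.05}]' | python3 -m handwheel 50; python3 to.py 0.4293 -0.279 0.2325 171.7
echo '[{"jaw":0.05,"tz":-0.02},{"jaw":0.05,"tz":-0.06},{"jaw":0.05,"tz":-0.1},{"jaw":0.05,"tz":-0.14},{"jaw":0.05,"tz":-0.14}]' | python3 -m handwheel >/dev/null; python3 to.py 0.5447 0.0022 0.233 171.7
```

```text
t 38.02 shift [0.0005 0.0008 0.0016] turn 0.0004 yaw 171.72 tcp [ 0.4296 -0.2799  0.2341] q [-0.58  0.34 -0.32  0.92  0.   -0.43] F [-0.2  0.  -0.1] gap 0.0848
time: 38.65
tcp_pos: [0.4293, -0.2799, 0.2342]
orientation: [[-0.99, 0.144, 0.001], [0.144, 0.99, -0.0], [-0.001, -0.0, -1.0]]
contact_force: [-0.3, 2.0, 7.9]
finger_gap: 0.0575
finger_force: 52.4
t 38.65 shift [0.0002 0.0009 0.0017] turn 0.0 yaw 171.7 tcp [ 0.4293 -0.2799  0.2342] q [-0.58  0.34 -0.32  0.92  0.   -0.43] F [-0.3  2.   7.9] gap 0.0575
t 39.27 shift [-0.0725  0.2964  0.1428] turn -0.0 yaw 171.7 tcp [ 0.4297 -0.2803  0.3761] q [-0.58  0.24 -0.07  1.26  0.   -0.43] F [ 1.   0.  -6.1] gap 0.0573
```

```bash
echo '[{"jaw":0.05,"tx":-0.01,"ty":0.04},{"jaw":0.05,"tx":-0.02,"ty":0.08},{"jaw":0.05,"tx":-0.03,"ty":0.12},{"jaw":0.05,"tx":-0.04,"ty":0.16},{"jaw":0.05,"tx":-0.05,"ty":0.2}]' | python3 -m handwheel >/dev/null
echo '[{"jaw":0.05,"tx":-0.01,"ty":0.04},{"jaw":0.05,"tx":-0.02,"ty":0.08},{"jaw":0.05,"tx":-0.0225,"ty":0.0964},{"jaw":0.05,"tx":-0.0225,"ty":0.0964},{"jaw":0.05,"tx":-0.0225,"ty":0.0964}]' | python3 -m handwheel >/dev/null
echo '[{"jaw":0.05,"tz":0.04},{"jaw":0.05,"tz":0.08},{"jaw":0.05,"tz":0.12},{"jaw":0.05,"tz":0.13},{"jaw":0.05,"tz":0.13}]' | python3 -m handwheel>/dev/null; python3 to.py 0.5445 0.0022 0.2362 171.7
```

```text
t 41.15 shift [-0.0008 -0.      0.0079] turn -0.0008 yaw 171.65 tcp [0.5437 0.0023 0.2441] q [ 0.    0.38 -0.22  0.97 -0.    0.15] F [-0.4 -0.9 -4.2] gap 0.0569
```

```bash
echo '[{"jaw":0.05,"tx":-0.0008,"tz":0.003},{"jaw":0.05,"tx":-0.0008,"tz":0.006},{"jaw":0.05,"tx":-0.0008,"tz":0.0078},{"jaw":0.05,"tx":-0.0008,"tz":0.0078},{"jaw":0.05,"tx":-0.0008,"tz":0.0078}]' | python3 -m handwheel >/dev/null; python3 to.py 0.5445 0.0022 0.2362 171.7
```

```text
t 41.77 shift [ 0.0001 -0.0007  0.0001] turn 0.0001 yaw 171.71 tcp [0.5447 0.0029 0.2363] q [ 0.01  0.39 -0.23  0.95  0.    0.15] F [-1.1 -0.2  4. ] gap 0.0568
```

Contact. Release and fetch the square tin.

```bash
echo '[{"jaw":0.085},{"jaw":0.085},{"jaw":0.085},{"jaw":0.085}]' | python3 -m handwheel >/dev/null
echo '[{"jaw":0.085,"tz":-0.03},{"jaw":0.085,"tz":-0.07},{"jaw":0.085,"tz":-0.115},{"jaw":0.085,"tz":-0.115}]' | python3 -m handwheel >/dev/null
echo '[{"jaw":0.085,"tx":-0.02,"ty":-0.05},{"jaw":0.085,"tx":-0.04,"ty":-0.1},{"jaw":0.085,"tx":-0.06,"ty":-0.15},{"jaw":0.085,"tx":-0.08,"ty":-0.2},{"jaw":0.085,"tx":-0.1,"ty":-0.25}]' | python3 -m handwheel >/dev/null
echo '[{"jaw":0.085,"tx":-0.003,"ty":-0.008},{"jaw":0.085,"tx":-0.003,"ty":-0.008},{"jaw":0.085,"tx":-0.003,"ty":-0.008}]' | python3 -m handwheel >/dev/null
python3 to.py 0.6092 -0.2678 0.2355 171.7
```

```text
t 43.77 shift [-0.0003 -0.0017  0.1152] turn 0.0012 yaw 171.77 tcp [ 0.6092 -0.2661  0.3507] q [-0.41  0.58  0.37  1.36  0.   -0.27] F [-0.6  0.3  0.5] gap 0.0849
```

```bash
echo '[{"jaw":0.085,"ty":-0.0012,"tz":0.05},{"jaw":0.085,"ty":-0.0012,"tz":0.08},{"jaw":0.085,"ty":-0.0012,"tz":0.1},{"jaw":0.085,"ty":-0.0012,"tz":0.115},{"jaw":0.085,"ty":-0.0012,"tz":0.115}]' | python3 -m handwheel >/dev/null; python3 to.py 0.6092 -0.2678 0.2355 171.7
echo '[{"jaw":0.05},{"jaw":0.05},{"jaw":0.05},{"jaw":0.05},{"jaw":0.05}]' | python3 -m handwheel 50; python3 to.py 0.6092 -0.2678 0.2355 171.7
echo '[{"jaw":0.05,"tz":-0.02},{"jaw":0.05,"tz":-0.06},{"jaw":0.05,"tz":-0.1},{"jaw":0.05,"tz":-0.14},{"jaw":0.05,"tz":-0.14}]' | python3 -m handwheel >/dev/null; python3 to.py 0.6092 -0.0718 0.237 171.7
```

```text
t 44.4 shift [-0.0004 -0.     -0.0003] turn 0.0008 yaw 171.75 tcp [ 0.6088 -0.2677  0.2352] q [-0.41  0.63  0.15  1.1   0.   -0.27] F [0.1 0.4 0.7] gap 0.0851
time: 45.02
tcp_pos: [0.6094, -0.2685, 0.237]
orientation: [[-0.99, 0.144, 0.002], [0.144, 0.99, -0.0], [-0.002, -0.0, -1.0]]
contact_force: [0.1, 1.4, 7.1]
finger_gap: 0.0565
finger_force: 52.5
t 45.02 shift [0.0003 0.0007 0.0015] turn 0.0002 yaw 171.71 tcp [ 0.6094 -0.2685  0.237 ] q [-0.42  0.63  0.16  1.1   0.   -0.27] F [0.1 1.4 7.1] gap 0.0565
t 45.65 shift [0.0295 0.1951 0.142 ] turn -0.0 yaw 171.7 tcp [ 0.6095 -0.2688  0.3794] q [-0.42  0.58  0.44  1.43 -0.   -0.27] F [ 0.8 -0.7 -3.4] gap 0.0564
```

Tray contact is expected at TCP z ≈ 0.239.

```bash
echo '[{"jaw":0.05,"tx":0.006,"ty":0.04},{"jaw":0.05,"tx":0.012,"ty":0.08},{"jaw":0.05,"tx":0.018,"ty":0.12},{"jaw":0.05,"tx":0.024,"ty":0.16},{"jaw":0.05,"tx":0.0295,"ty":0.1951}]' | python3 -m handwheel >/dev/null
echo '[{"jaw":0.05},{"jaw":0.05}]' | python3 -m handwheel >/dev/null; 
echo '[{"jaw":0.05,"tz":0.04},{"jaw":0.05,"tz":0.08},{"jaw":0.05,"tz":0.12},{"jaw":0.05,"tz":0.13},{"jaw":0.05,"tz":0.13}]' | python3 -m handwheel>/dev/null; python3 to.py 0.6092 -0.0719 0.239 171.7
```

```text
t 47.15 shift [-0.0012  0.0001  0.0071] turn -0.0007 yaw 171.66 tcp [ 0.608  -0.0718  0.2461] q [-0.12  0.51 -0.01  1.05 -0.    0.03] F [ 0.3 -0.5 -2.2] gap 0.0566
```

```bash
echo '[{"jaw":0.05,"tx":-0.0012,"tz":0.003},{"jaw":0.05,"tx":-0.0012,"tz":0.006},{"jaw":0.05,"tx":-0.0012,"tz":0.0071},{"jaw":0.05,"tx":-0.0012,"tz":0.0071},{"jaw":0.05,"tx":-0.0012,"tz":0.0071}]' | python3 -m handwheel >/dev/null; python3 to.py 0.6092 -0.0719 0.239 171.7
```

```text
t 47.77 shift [ 0.0001 -0.0006  0.0001] turn 0.0001 yaw 171.71 tcp [ 0.6093 -0.0714  0.2391] q [-0.12  0.52 -0.02  1.03  0.    0.03] F [0.7 0.1 1.9] gap 0.0565
```

```bash
echo '[{"jaw":0.085},{"jaw":0.085},{"jaw":0.085},{"jaw":0.085}]' | python3 -m handwheel >/dev/null
echo '[{"jaw":0.085,"tz":-0.03},{"jaw":0.085,"tz":-0.07},{"jaw":0.085,"tz":-0.12},{"jaw":0.085,"tz":-0.14}]' | python3 -m handwheel >/dev/null
echo '[{"jaw":0.085,"tx":0.03,"ty":-0.05},{"jaw":0.085,"tx":0.06,"ty":-0.1},{"jaw":0.085,"tx":0.09,"ty":-0.15},{"jaw":0.085,"tx":0.12,"ty":-0.2},{"jaw":0.085,"tx":0.15,"ty":-0.25}]' | python3 -m handwheel >/dev/null
echo '[{"jaw":0.085},{"jaw":0.085},{"jaw":0.085}]' | python3 -m handwheel
python3 - <<'E'
from h import *
T=manip.capture("top");S=manip.capture("scene")
np.savez("top5.npz",**T);np.savez("scene5.npz",**S)
a=cv2.resize(T["frame"][165:280,200:350],None,fx=5,fy=5,interpolation=2)
cv2.imwrite("pics/a5.png",a);cv2.imwrite("pics/s5.png",S["frame"])
E
```

```text
time: 49.78
tcp_pos: [0.4253, -0.2964, 0.3786]
orientation: [[-0.99, 0.143, 0.0], [0.143, 0.99, 0.0], [-0.0, 0.0, -1.0]]
contact_force: [0.3, 0.8, 0.4]
finger_gap: 0.0852
finger_force: 0.0
```

View pics/a5.png

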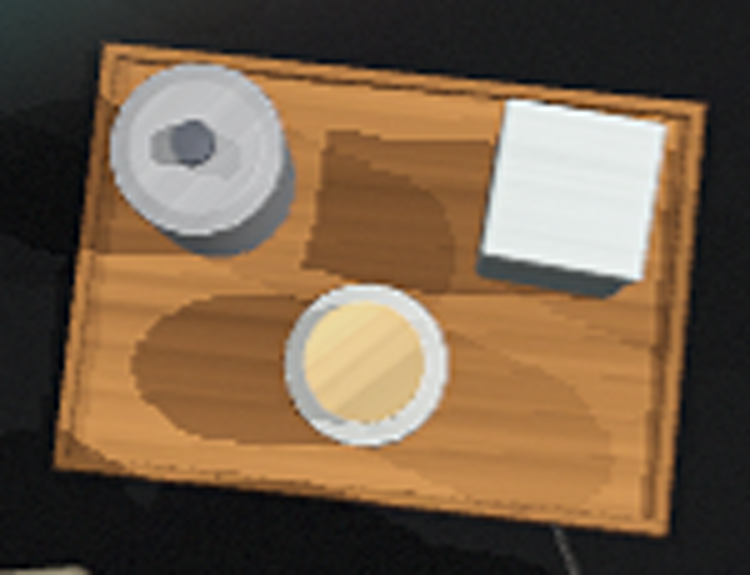

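View pics/s5.png

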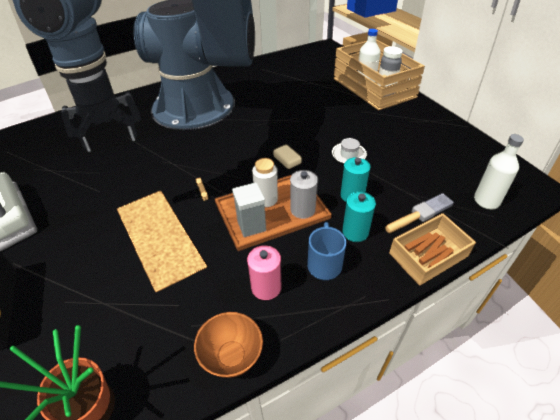

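The three containers are back within about 1–2 mm: canister lid (197,150), jar lid (364,362) and square lid around (575,188) in the crop. The low tin sits in the dish at (349,150) px in the scene view. The mat is empty, and the peg, soap and mug haven't moved. Handing in.

```bash
python3 -c "
from plant import manip
print(manip.job_done())"
```

```text
the job is handed in; nothing more can be done
None
```

I handed the job in at about 50 s: the low tin is flat in the dish, centred to about 3 mm, all three containers are back upright within about 2 mm of their places, and the soap, peg and mug were not disturbed.

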